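# Fit the pour spout and open the safety cap of the thinner can

### The arm

A 6-joint arm with a two-finger parallel gripper is mounted at the origin on the work surface. World frame = base frame: x ahead of the robot, y to its left, z up, the work surface at z = 0. Lengths are in m, angles in rad, forces in N, time in s.
With the tool pointing down it reaches from about 0.225 to 0.875 m from the base axis. Payload 3.4 kg.
Tool frame: the origin (TCP) lies at the very end of the fingers, on their centre line; the grasp point (between the pads) lies 19 mm behind it; z points along the fingers, y is the line along which they close (so a half turn about z gives the same grasp; the last joint's range is limited). The gripper opens to 85 mm and grips with 20 to 120 N. Pads are 22 mm wide; open, the fingers measure 114 mm over their backs; the gripper's body (76 mm by 85 mm) begins 54 mm behind the grasp point. The pads swing forward as they close: fully open they stand 13 mm farther back than shut.
Start: joints at [-1.31, 0.276, 1.505, -0, 1.361, -0.121], TCP at [0.214, -0.534, 0.231] pointing down, gripper open.
Joint ranges: [-2.89, 2.89], [-0.75, 2.08], [0.22, 2.7], [-1.18, 4.32], [0.11, 2.71], [-2.7, 2.7]. Speed limits (rad/s): [2.57, 2.57, 3.14, 3.14, 3.14, 3.14].

### API

Orientations are given as a unit quaternion [w, x, y, z].
In Python, from rig import manip, eyes gives the robot as it stands.
- The arm moves only by the tool servo_tool, never from a script. Its argument "series" is text: rows parted by semicolons, each of 7 numbers parted by spaces: the shift along the tool's x, y, z in m, then the turn, a rotation vector about the tool's x, y, z in degrees, then the closure, from 0 (fully open) to 1 (shut). In form: dx dy dz ax ay az fingers; .... A call has 1 to 5 rows; each row is the pose to reach, as a shift and turn from the pose commanded when the call began, along the tool's axes at that moment; what a row does not reach only later rows make up. A row lasts 1/10 s, in which the tool goes at most 50 mm and 8.59 degrees, less where a joint would pass 70% of its speed; a pose out of reach is approached as far as the arm can. A call with a gripper value outside its range is refused whole. The fingers move at their own pace and stop on an object; "squeeze" is the grip in N (left out, the last holds). Time passes only in rows, so rows that repeat a pose let the fingers close. It gives the time, the measured TCP pose, the force, the opening and the grip force at its end, in the units of the state.
- manip.get_state(): the state, without advancing time (a new reading comes with each control period).
- eyes.get_image(name): name is "scene" or "top" or "wrist"; returns the picture (384x512x3 uint8, red, green, blue); there is no depth.
- eyes.camera_info(name): a dict with "fx", "fy", "cx", "cy" (pixels), "dist" ([k1, k2, p1, p2, k3] as OpenCV has them; the pictures are not rectified), "eye" and "orientation" of the camera in the world. Camera axes: x right, y down, z forward; pixel columns grow to the right and rows downward; lengths in m; the calibration is good to about 2 mm. A picture is of the moment at which its call begins: read the wrist's pose just before it. camera_info takes no time and is no camera call; for the wrist camera it gives the pose at the moment of the call.
- manip.sign_off(): hands the job in; it is judged then, once.
The state is a dict: "clock": time; "qpos": joint angles; "qd": joint speeds; "effort": joint torques, N m; "position": TCP position; "ee_rot": TCP orientation; "contact_force": force on the tool from outside, world axes, zero at the start; "moment": the same for the moment, N m; "width": finger opening in m; "gripper_force": force on a finger pad.
Only numpy, scipy, OpenCV 4.12 (cv2) and the standard library are available. Lean on these libraries where they do the work, as an engineer would, in place of code of your own. Each camera call takes 0.05 s, during which the arm holds its last target. There are 200 camera calls.

### The job

Get the thinner can ready for pouring: push the yellow pour spout fully home over the brass spigot on the can's top, nozzle up, and let go of it. Then grip the red push-and-turn safety cap, press it down, keep it pressed while you twist it counterclockwise about a quarter turn until it is free, and lift it off. Finish still holding the cap in the gripper, level and about 10 cm straight above its neck, touching nothing else, with the other things on the bench left where they are.

Things in the scene. Friction and masses are not known exactly. Their poses are not given: they have to be found in the camera images.
- can: Copper-coloured thinner can, 130 x 230 mm (x, y), 110 mm tall, strapped on a 170 x 270 x 12 mm board fixed to the bench. Origin: centre of the board's underside; z up. The flat can top is 122 mm above the origin. Cap neck at y = +58 mm, spigot at y = -58 mm, both x = 0 (can frame). Cannot move.
- cap_seat (a point): Point on the neck's axis where the cap's origin lies while the cap is closed and unpressed, 7 mm above the flat can top; axes as can. Lock: pressed 4.5 mm or more, the cap turns counterclockwise (seen from above) past it; 60 to 120 degrees from closed it is free to lift (aim for 80 to 85; end stop near 125). Unpressed it neither turns nor lifts. Little torque is needed.
- cap: Red round safety cap, 52 mm diameter, 32 mm tall, about 40 g, white bar along its x axis on top. Origin: centre of its lower rim; z up. Closed: x within 0.05 rad of the can's x, rim 7 mm above the can top. Grip the top 10 mm (solid, smooth) with the fingertips 11 mm or more above the can top before pressing. Freed, lift it straight up: clear of neck and plunger once 25 mm above closed.
- plunger (a joint): White 20 mm spring plunger in the neck, hidden under the cap, that pushes the cap up. Value: how far the cap is pressed down (m), 0 unpressed, 0.007 when the cap's rim meets the can top. Pressing takes about 5.5 N at first and 8.5 N at the bottom.
- spout: Yellow rigid pour spout standing upright on the bench: sleeve of 32 mm outside and 23 mm inside diameter, 38 mm tall and open at the bottom, tapering above 40 mm to a nozzle of 18 mm diameter, 66 mm tall in all, 50 g. Round about its z. Origin: centre of its lower rim; z up to the nozzle. Grip the sleeve, 20 to 38 mm above the rim.
- spigot_seat (a point): Centre of the top face of the spigot's brass collar (38 mm diameter, 4 mm above the can top), where the spout's origin lies when the spout is fully home. The brass spigot itself has 20 mm diameter and rises 30 mm above this point, its top 4 mm tapered to 12 mm. z up.
- jar_a: Clear jar with yellow lid, 56 mm diameter, 65 mm tall; bystander, loose. Origin: centre of the underside.
- tape: Pink roll of tape lying flat, 68 mm diameter, 24 mm tall; bystander, loose. Origin: centre of the underside.
- jar_b: Amber jar with yellow lid, 56 mm diameter, 65 mm tall; bystander, loose. Origin: centre of the underside.
- cup: White plastic cup, 68 mm wide, 80 mm tall; bystander, loose. Origin: centre of the underside.
- thread: White thread spool standing up, 40 mm wide, 56 mm tall; bystander, loose. Origin: centre of the underside.
- pliers: Pliers with yellow handles lying flat, about 165 x 60 mm, 16 mm tall; bystander, loose. Origin on the bench near the joint, jaws along x.
- driver: Screwdriver with orange handle lying on the bench, 170 mm long; bystander, loose. Origin below its middle, blade along x.
There are look-alikes about, which are no part of the job. Of the things like the cap, leave any that is black, orange or purple; of the rest the larger one is meant.

How it is judged:
By the outcome, as a careful person would: the job done as asked, in the order asked, and still so for the second after the job is handed in, while the arm keeps its last pose, push and grip.
It also fails if it takes over 59 s, if anything falls off the work surface, if the arm or the gripper's body presses on something with over 40 N, if the wrist force passes 120 N, or if a joint passes its speed limit or range.

## Working session

There is one attempt and no reset: what is moved stays moved. The work goes in short steps, Python scripts to look and compute and a tool call to move; the robot and the scene stay as the last step left them, time stands still between calls to the robot, and variables do not carry over. Pictures are saved under pics/ and viewed, at most 12 in all, crops included, and the job is handed in when it is done.

Besides the shell and the picture viewer there is one more tool, called after "Call:" as a command line: name --argument value ..., lists and objects as JSON in quotes. servo_tool: Moves the arm, as the interface text tells. Its arguments: {"type":"object","properties":{"series":{"type":"string"},"squeeze":{"type":"number"}},"required":["series"]}

```bash
mkdir -p pics; ls; cat > h.py <<'E'
import numpy as np, cv2
from scipy.spatial.transform import Rotation as R
from rig import manip, eyes
def rot(q): return R.from_quat([q[1],q[2],q[3],q[0]])
def ray(info,uv):
    K=np.array([[info['fx'],0,info['cx']],[0,info['fy'],info['cy']],[0,0,1]])
    p=cv2.undistortPoints(np.array(uv,float).reshape(-1,1,2),K,np.array(info['dist'],float)).reshape(-1,2)
    d=np.c_[p,np.ones(len(p))]
    return np.array(info['eye']),rot(info['orientation']).apply(d)
def onplane(info,uv,z):
    e,d=ray(info,uv); return e+d*((z-e[2])/d[:,2])[:,None]
def save(name,fn):
    im=eyes.get_image(name); cv2.imwrite(fn,im[:,:,::-1]); return im
E
python3 - <<'E'
from h import *
a=save('scene','pics/s0.png');b=save('top','pics/t0.png')
cv2.imwrite('pics/a0.png',cv2.resize(np.vstack([a,b])[:,:,::-1],None,fx=.78,fy=.78))
for n in('scene','top','wrist'): print(n,eyes.camera_info(n))
print(manip.get_state())
E
```

```text
pics
scene {'fx': 393.76423427838836, 'fy': 393.76423427838836, 'cx': 246.71979164192754, 'cy': 194.24626455097436, 'dist': array([0.02188073, 0.        , 0.        , 0.        , 0.        ]), 'eye': array([ 1.19850434, -0.37462766,  0.6835341 ]), 'orientation': array([-0.39975509,  0.78593834,  0.41433821, -0.22543434])}
top {'fx': 426.263691771258, 'fy': 426.263691771258, 'cx': 262.3165078917497, 'cy': 193.88027380452215, 'dist': array([0.04537114, 0.        , 0.        , 0.        , 0.        ]), 'eye': array([0.30755441, 0.04831542, 1.41135028]), 'orientation': array([ 0.06698052, -0.70239371,  0.70511368, -0.07050802])}
wrist {'fx': 267.96170677800154, 'fy': 267.96170677800154, 'cx': 250.76590136263533, 'cy': 191.93082772372418, 'dist': array([-0.02878923,  0.        ,  0.        ,  0.        ,  0.        ]), 'eye': array([ 0.28177868, -0.50664493,  0.37280684]), 'orientation': array([ 0.1203179 ,  0.81962476, -0.55402072, -0.08246151])}
{'clock': 0.1, 'qpos': array([-1.30999392e+00,  2.76540504e-01,  1.50601170e+00, -1.40618187e-06,
        1.36073126e+00, -1.21012576e-01]), 'qd': array([-0.00041548, -0.00069962, -0.00124852,  0.00094121,  0.00042707,
        0.00147868]), 'effort': array([ 9.69809771e-04, -4.17696154e+01, -2.46405315e+01, -1.28933275e-04,
        5.80027787e-03, -2.42479040e-06]), 'position': array([ 0.21411033, -0.53312856,  0.23051918]), 'ee_rot': array([-8.43292602e-04,  9.81832064e-01,  1.89750053e-01, -5.97272287e-05]), 'contact_force': array([ 0.65806893, -0.03247993, -0.31802   ]), 'moment': array([-0.02509667, -0.03265481, -0.02742708]), 'gripper_force': 0.0, 'width': 0.08525481558331968}
```

View pics/t0.png

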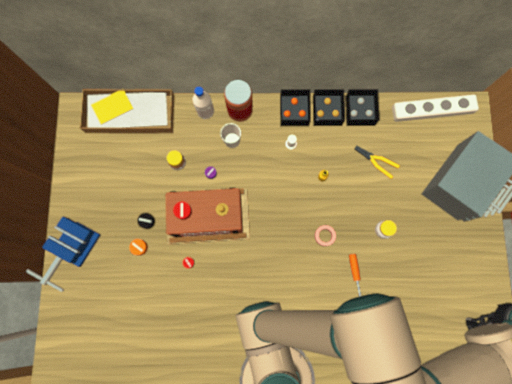

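View pics/s0.png

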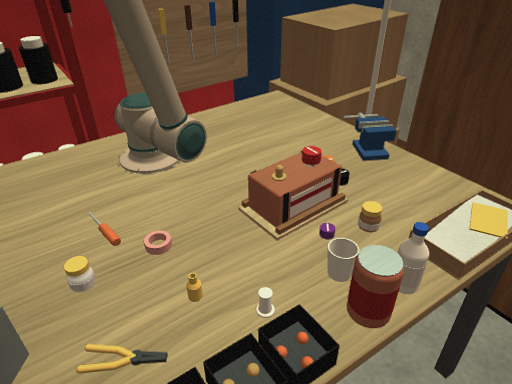

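The top view shows the can around (205,212), with the red cap on its neck at (182,210) and the brass spigot at (221,210). The spout stands at (323,175) in the top view and (194,288) in the scene view.

Cap candidates in the top view: red large (182,210) on the can, red small (188,262), black (146,220), orange (138,247), purple (210,172). The large red one on the can's neck fits the description: it isn't black, orange or purple, and it is larger than the other red one. I'll confirm that in an enlarged crop.

```bash
python3 - <<'E'
from h import *
t=cv2.imread('pics/t0.png'); s=cv2.imread('pics/s0.png')
c=np.hstack([cv2.resize(t[150:280,120:250],(390,390),interpolation=cv2.INTER_CUBIC),cv2.resize(t[145:205,293:353],(390,390),interpolation=cv2.INTER_CUBIC)])
cv2.imwrite('pics/c0.png',c)
ti=eyes.camera_info('top');si=eyes.camera_info('scene')
def cents(im,lo,hi,box,mn=8):
    h=cv2.cvtColor(im,cv2.COLOR_BGR2HSV); m=cv2.inRange(h,lo,hi)
    x0,y0,x1,y1=box; mm=np.zeros_like(m); mm[y0:y1,x0:x1]=m[y0:y1,x0:x1]
    n,l,st,ce=cv2.connectedComponentsWithStats(mm)
    return [(st[i][4],st[i][:4].tolist(),ce[i].round(1).tolist()) for i in range(1,n) if st[i][4]>=mn]
print('red top',cents(t,(0,190,110),(5,255,255),(165,180,260,290)),cents(t,(174,190,110),(180,255,255),(165,180,260,290)))
print('white top',cents(t,(0,0,150),(180,90,255),(170,195,195,225),2))
print('spout top',cents(t,(14,150,80),(30,255,255),(305,160,340,190)))
print('spout scn',cents(s,(12,150,80),(30,255,255),(175,265,215,310)))
print('spigot top',cents(t,(14,100,60),(30,255,255),(205,195,240,225)))
print('can top',cents(t,(4,100,60),(13,255,255),(160,180,255,245),50))
for n,uv,z in [('cap',(182,210),.161),('spig',(221,210),.14),('spout',(323,175),.04)]: print(n,onplane(ti,[uv],z))
print('spoutscene base',onplane(si,[(194,297)],0))
def tri(a,b):
    e1,d1=ray(ti,[a]);e2,d2=ray(si,[b]);d1=d1[0];d2=d2[0]
    k=np.linalg.lstsq(np.c_[d1,-d2],e2-e1,rcond=None)[0]
    return e1+k[0]*d1,e2+k[1]*d2
print(tri((323,175),(194,286)), tri((182,210),(312,153)))
E
```

```text
red top [(np.int32(187), [173, 201, 18, 18], [181.9, 210.1]), (np.int32(29), [187, 258, 7, 8], [190.7, 260.9]), (np.int32(22), [183, 260, 6, 8], [184.9, 263.9])] []
white top [(np.int32(26), [181, 203, 2, 13], [181.5, 209.0])]
spout top [(np.int32(99), [318, 170, 11, 12], [322.9, 174.9])]
spout scn [(np.int32(340), [187, 273, 15, 29], [193.8, 287.8])]
spigot top [(np.int32(151), [215, 203, 14, 14], [221.5, 209.1])]
can top [(np.int32(2891), [166, 188, 76, 49], [204.1, 212.2])]
cap [[0.50634384 0.27947492 0.161     ]]
spig [[0.50920437 0.16616861 0.14      ]]
spout [[ 0.64099044 -0.16009922  0.04      ]]
spoutscene base [[ 0.64585842 -0.16414749  0.        ]]
(array([ 0.64319738, -0.16147866,  0.03092336]), array([ 0.64396984, -0.15972461,  0.0308446 ])) (array([0.50806617, 0.2814777 , 0.15016689]), array([0.50969789, 0.283732  , 0.15084307]))
```

View pics/c0.png

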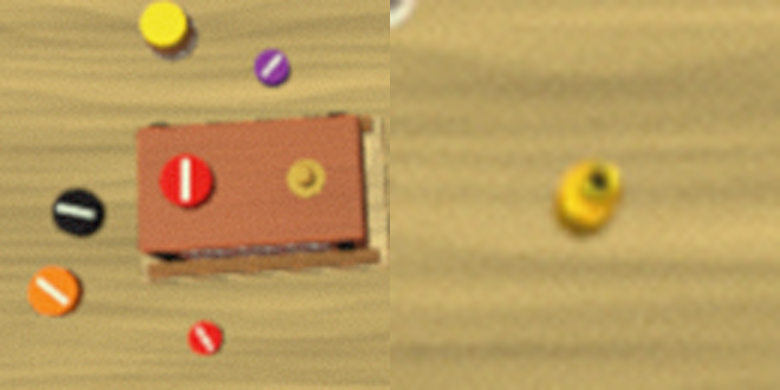

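The crop confirms it: the large red cap with the white bar sits on the can's neck, at crop (186,181). The small red, black, orange and purple ones are loose look-alikes. The spout stands upright, with its nozzle opening at crop (598,182).

Moving over the spout now.

Call:
servo_tool --series "0.041 -0.014 0 0 0 -8.5 0; 0.082 -0.028 0 0 0 -17 0; 0.123 -0.042 0 0 0 -25.5 0; 0.164 -0.056 0 0 0 -34 0; 0.205 -0.07 0 0 0 -42.5 0"

```text
clock: 0.6
position: [0.3793, -0.3908, 0.2309]
ee_rot: [-0.0, 0.845, 0.535, -0.0]
contact_force: [0.6, -0.1, -0.1]
width: 0.0854
gripper_force: 0.0
```

```bash
cat >> h.py <<'E'
def go(x,y,z,yaw):
    """print shift (m) and turn (deg) in tool axes from the present pose to a tool-down pose, tool x at yaw deg"""
    s=manip.get_state(); r0=rot(s['ee_rot']); a=np.radians(yaw)
    X=[np.cos(a),np.sin(a),0]; Y=[np.sin(a),-np.cos(a),0]
    T=R.from_matrix(np.array([X,Y,[0,0,-1]]).T)
    print('t',s['clock'],'pos',s['position'].round(4),'F',s['contact_force'].round(1),'w',round(s['width'],4),'j6',s['qpos'][5].round(2))
    print('shift',r0.inv().apply(np.array([x,y,z])-s['position']).round(4),'turn',np.degrees((r0.inv()*T).as_rotvec()).round(2))
E
python3 -c "
from h import *
go(.643,-.162,.2,90)"
```

```text
t 0.6 pos [ 0.3793 -0.3908  0.2309] F [ 0.6 -0.1 -0.1] w 0.0854 j6 -0.49
shift [0.3196 0.1407 0.0309] turn [-3.00e-02 -2.00e-02 -2.53e+01]
```

Call:
servo_tool --series "0.044 0.019 0.004 0 0 -8.4 0; 0.088 0.039 0.008 0 0 -16.8 0; 0.132 0.058 0.012 0 0 -25.3 0; 0.176 0.077 0.016 0 0 -25.3 0; 0.22 0.096 0.02 0 0 -25.3 0"

```text
clock: 1.1
position: [0.5611, -0.2338, 0.2107]
ee_rot: [-0.0, 0.709, 0.705, -0.0]
contact_force: [0.5, -0.9, 0.1]
width: 0.0855
gripper_force: 0.0
```

```bash
python3 -c "
from h import *
go(.643,-.162,.2,90)
i=eyes.camera_info('wrist'); print(i['eye'],i['orientation']); save('wrist','pics/w1.png')"
```

```text
t 1.1 pos [ 0.5611 -0.2338  0.2107] F [ 0.5 -0.9  0.1] w 0.0855 j6 -0.5
shift [0.0723 0.0815 0.0107] turn [-0.04 -0.   -0.31]
[ 0.56127718 -0.16113493  0.35301956] [ 0.14544613  0.98936187 -0.00259511 -0.00133374]
```

View pics/w1.png

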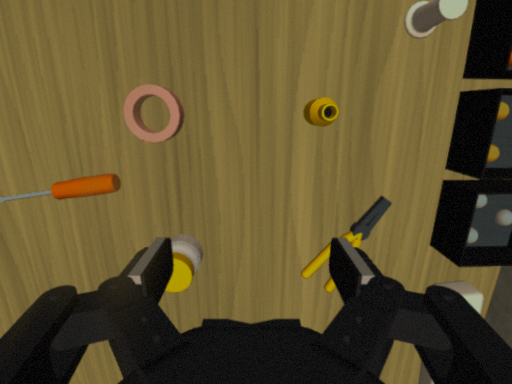

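The wrist view shows the spout at (322,111), with its nozzle hole near (328,112), and the open fingertips at (150,265) and (350,265). The pliers and the jar with the yellow lid are well clear of it.

```bash
python3 - <<'E'
from h import *
i=eyes.camera_info('wrist'); im=cv2.imread('pics/w1.png')
c=im[90:135,300:345]; h=cv2.cvtColor(c,cv2.COLOR_BGR2HSV)
y=cv2.inRange(h,(12,140,50),(32,255,255))
cn=max(cv2.findContours(y,cv2.RETR_EXTERNAL,cv2.CHAIN_APPROX_NONE)[0],key=cv2.contourArea)
f=np.zeros_like(y); cv2.drawContours(f,[cn],-1,255,-1)
hole=((f>0)&(h[:,:,2]<75)); v,u=np.nonzero(hole)
print('bbox',cv2.boundingRect(cn),'hole',hole.sum(),u.mean()+300,v.mean()+90)
n=onplane(i,[(u.mean()+300,v.mean()+90)],.066)[0]; print('nozzle',n)
# bottom rim: leftmost silhouette circle on bench -> fit circle to contour's left half on z=0..0.038
pts=cn.reshape(-1,2)+[300,90]
(m,r)=cv2.minEnclosingCircle(pts[pts[:,0]<323].astype(np.float32)); print(m,r)
for z in(.0,.038):
    p=onplane(i,[m,(m[0]+r,m[1])],z); print(z,p[0],np.linalg.norm(p[1]-p[0]))
go(n[0],n[1],.2,90)
E
```

```text
bbox (0, 2, 45, 41) hole 65 327.83076923076925 111.56923076923077
nozzle [ 0.64641303 -0.15422459  0.066     ]
(316.0, 114.0) 18.973764419555664
0.0 [ 0.65008423 -0.1567916   0.        ] 0.024226658215455398
0.038 [ 0.64101036 -0.15672372  0.038     ] 0.021615121418852048
t 1.15 pos [ 0.5669 -0.2279  0.2098] F [ 4.6  3.6 -1.1] w 0.0854 j6 -0.5
shift [0.0738 0.0793 0.0107] turn [ 0.3  -0.37 -0.09]
```

Call:
servo_tool --series "0.034 0.037 0.02 0 0 0 0; 0.068 0.074 0.04 0 0 0 0; 0.068 0.074 0.06 0 0 0 0; 0.068 0.074 0.08 0 0 0 0; 0.068 0.074 0.08 0 0 0 0"

```text
clock: 1.65
position: [0.6322, -0.1665, 0.1274]
ee_rot: [-0.004, 0.709, 0.706, -0.002]
contact_force: [-0.7, -0.2, -0.0]
width: 0.0855
gripper_force: 0.0
```

Call:
servo_tool --series "0 0 0 0 0 0 0; 0 0 0 0 0 0 0"

```text
clock: 1.85
position: [0.635, -0.1686, 0.1326]
ee_rot: [0.001, 0.709, 0.705, 0.0]
contact_force: [-0.5, -0.8, 0.1]
width: 0.0858
gripper_force: 0.0
```

```bash
python3 - <<'E'
from h import *
i=eyes.camera_info('wrist'); im=save('wrist','pics/w2.png')
h=cv2.cvtColor(im,cv2.COLOR_RGB2HSV); y=cv2.inRange(h,(12,140,40),(32,255,255)); 
y[:, :190]=0; y[:,320:]=0
cs=sorted(cv2.findContours(y,cv2.RETR_EXTERNAL,cv2.CHAIN_APPROX_NONE)[0],key=cv2.contourArea)[-2:]
for cn in cs:
    b=cv2.boundingRect(cn); print(b,cv2.contourArea(cn))
cn=cs[-1]; f=np.zeros_like(y); cv2.drawContours(f,[cn],-1,255,-1)
v,u=np.nonzero((f>0)&(h[:,:,2]<70)); print('hole',len(u),u.mean(),v.mean(), onplane(i,[(u.mean(),v.mean())],.066))
go(.641,-.160,.13,90)
E
```

```text
(284, 303, 36, 29) 441.5
(238, 156, 41, 56) 1293.0
hole 75 260.0933333333333 191.8 [[ 0.64216805 -0.15876425  0.066     ]]
t 1.9 pos [ 0.6351 -0.1687  0.1329] F [0.2 0.2 0.1] w 0.0851 j6 -0.36
shift [0.0087 0.0059 0.0029] turn [ 0.14  0.06 -0.37]
```

View pics/w2.png

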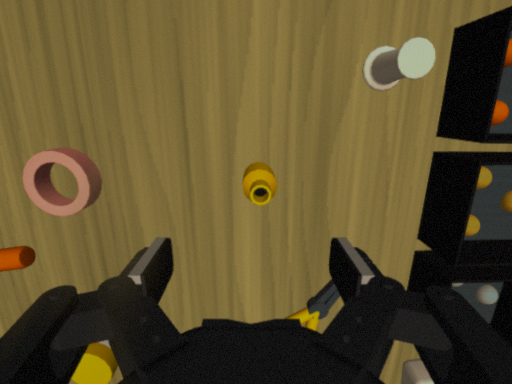

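The spout's nozzle hole is at (260,192), centred between the fingers, and nothing stands under the fingers. I'll descend on it.

Call:
servo_tool --series "0.005 0.004 0.015 0 0 0 0; 0.0095 0.007 0.04 0 0 0 0; 0.0095 0.007 0.07 0 0 0 0; 0.0095 0.007 0.1 0 0 0 0; 0.0095 0.007 0.115 0 0 0 0"

```text
clock: 2.4
position: [0.6399, -0.1576, 0.0132]
ee_rot: [-0.002, 0.709, 0.705, -0.001]
contact_force: [-0.7, 0.1, 0.7]
width: 0.0852
gripper_force: 0.0
```

Call:
servo_tool --series "0 0 0.004 0 0 0 0; 0 0 0.006 0 0 0 0; 0 0 0.007 0 0 0 0; 0 0 0.007 0 0 0 0"

```text
clock: 2.8
position: [0.6424, -0.1587, 0.0104]
ee_rot: [0.001, 0.709, 0.705, 0.0]
contact_force: [0.2, -0.8, 0.1]
width: 0.0855
gripper_force: 0.0
```

```bash
python3 - <<'E'
from h import *
go(.642,-.159,.010,90)
E
```

```text
t 2.8 pos [ 0.6424 -0.1587  0.0104] F [ 0.2 -0.8  0.1] w 0.0855 j6 -0.34
shift [-0.0003 -0.0004  0.0004] turn [ 0.12  0.04 -0.33]
```

Call:
servo_tool --series "0 0 0 0 0 0 0.4; 0 0 0 0 0 0 0.55; 0 0 0 0 0 0 0.65; 0 0 0 0 0 0 0.8; 0 0 0 0 0 0 1" --squeeze 30

```text
clock: 3.3
position: [0.6417, -0.1585, 0.0098]
ee_rot: [0.0, 0.709, 0.705, 0.0]
contact_force: [-0.9, -0.0, 2.3]
width: 0.0319
gripper_force: 29.7
```

Call:
servo_tool --series "0 0 0 0 0 0 1; 0 0 0 0 0 0 1; 0 0 0 0 0 0 1; 0 0 0 0 0 0 1; 0 0 0 0 0 0 1" --squeeze 30

```text
clock: 3.8
position: [0.6418, -0.1585, 0.0098]
ee_rot: [0.0, 0.709, 0.705, 0.0]
contact_force: [-0.5, -0.7, 5.3]
width: 0.0319
gripper_force: 29.9
```

Call:
servo_tool --series "0 0 -0.02 0 0 0 1; 0 0 -0.06 0 0 0 1; 0 0 -0.11 0 0 0 1; 0 0 -0.16 0 0 0 1; 0 0 -0.21 0 0 0 1"

```text
clock: 4.3
position: [0.6411, -0.1582, 0.2203]
ee_rot: [-0.001, 0.709, 0.705, -0.0]
contact_force: [0.7, -0.0, -0.6]
width: 0.0314
gripper_force: 30.0
```

Call:
servo_tool --series "0.035 -0.02 0 0 0 0 1; 0.075 -0.045 0 0 0 0 1; 0.115 -0.07 0 0 0 0 1; 0.155 -0.1 0 0 0 0 1; 0.19 -0.133 0 0 0 0 1"

```text
clock: 4.8
position: [0.5083, 0.0341, 0.2184]
ee_rot: [-0.001, 0.709, 0.705, -0.0]
contact_force: [0.8, -0.1, -0.5]
width: 0.0318
gripper_force: 30.0
```

Call:
servo_tool --series "0 0 0 0 0 0 1; 0 0 0 0 0 0 1; 0 0 0 0 0 0 1; 0 0 0 0 0 0 1"

```text
clock: 5.2
position: [0.5107, 0.0314, 0.219]
ee_rot: [0.0, 0.71, 0.705, -0.0]
contact_force: [0.2, -0.3, -0.2]
width: 0.0319
gripper_force: 30.0
```

```bash
python3 - <<'E'
from h import *
i=eyes.camera_info('wrist'); save('wrist','pics/w3.png'); save('top','pics/t3.png'); 
go(.509,.166,.22,90); print(i['eye'])
E
```

```text
t 5.3 pos [0.5104 0.0314 0.2189] F [ 0.8 -0.2 -1.3] w 0.0316 j6 -0.07
shift [ 0.1346 -0.0024 -0.0011] turn [-0.02  0.01 -0.41]
[0.51077359 0.1041302  0.36123445]
```

View pics/w3.png

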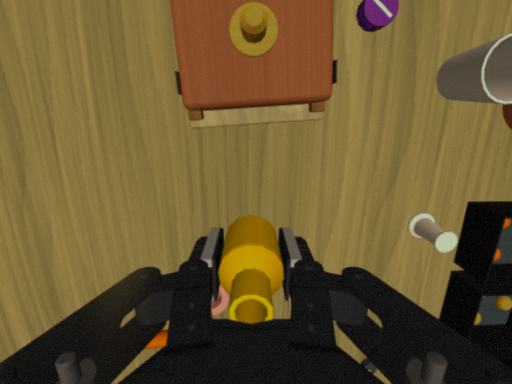

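The wrist view shows the spout held upright between the fingers, with its nozzle at (251,310). The spigot collar is at (254,29), with the spigot top just above it near (255,14).

```bash
python3 - <<'E'
from h import *
i=eyes.camera_info('wrist'); im=cv2.imread('pics/w3.png'); h=cv2.cvtColor(im,cv2.COLOR_BGR2HSV)
y=cv2.inRange(h,(16,100,40),(35,255,255)); m=np.zeros_like(y); m[:70,215:295]=y[:70,215:295]
cn=max(cv2.findContours(m,cv2.RETR_EXTERNAL,cv2.CHAIN_APPROX_NONE)[0],key=cv2.contourArea); print('collar',cv2.boundingRect(cn),cv2.contourArea(cn))
p=onplane(i,cn.reshape(-1,2).astype(float),.126)
q=p[p[:,1]<p[:,1].min()+.030]  # lower part is collar rim only
A=np.c_[2*q[:,:2],np.ones(len(q))]; s=np.linalg.lstsq(A,(q[:,:2]**2).sum(1),rcond=None)[0]; r=np.sqrt(s[2]+s[0]**2+s[1]**2); print('collar centre',s[:2],r)
(mx,my),r2=cv2.minEnclosingCircle(q[:,:2].astype(np.float32)*1000); print(mx,my,r2)
# nozzle of held spout
f=np.zeros_like(y); f[200:335,210:300]=cv2.inRange(h,(12,140,40),(35,255,255))[200:335,210:300]
cn=max(cv2.findContours(f,cv2.RETR_EXTERNAL,cv2.CHAIN_APPROX_NONE)[0],key=cv2.contourArea); print('spout',cv2.boundingRect(cn))
x,yy,w,hh=cv2.boundingRect(cn)
for zz,uv in((.275,(251,308)),(.249,(250.5,267))): print(zz,onplane(i,[uv],zz))
# rim far edge (top of silhouette)
print('rim far',onplane(i,[(x+w/2,yy)],.209))
for r in range(yy,yy+hh,12):
    u=np.nonzero(f[r])[0]; print(r,u.min(),u.max(),end=' | ')
# can edges: red mask of top
c=cv2.inRange(h,(2,120,50),(12,255,255)); c[150:]=0; cn=max(cv2.findContours(c,cv2.RETR_EXTERNAL,cv2.CHAIN_APPROX_NONE)[0],key=cv2.contourArea)
for r in (10,30,50,70):
    u=np.nonzero(c[r,150:345])[0]+150; print('\ncan',r,onplane(i,[(u.min(),r),(u.max(),r)],.122)[:,:2].round(4).tolist(),end='')
E
```

```text
collar (229, 2, 49, 55) 2045.5
collar centre [0.51254794 0.166034  ] 0.018863913031903014
512.5242919921875 166.00625610351562 19.2558536529541
spout (217, 212, 68, 112)
0.275 [[0.51005829 0.03111902 0.275     ]]
0.249 [[0.50981386 0.03288382 0.249     ]]
rim far [[0.51011486 0.04565027 0.209     ]]
212 211 296 | 224 219 292 | 236 224 298 | 248 223 279 | 260 220 281 | 272 217 283 | 284 220 281 | 296 219 284 | 308 228 289 | 320 230 271 | 
can 10 [[0.449, 0.1817], [0.5745, 0.1808]]
can 30 [[0.4503, 0.1675], [0.5747, 0.1666]]
can 50 [[0.4507, 0.1529], [0.5757, 0.152]]
can 70 [[0.4512, 0.1378], [0.5776, 0.1369]]
```

```bash
python3 - <<'E'
from h import *
im=cv2.imread('pics/w3.png')
cv2.imwrite('pics/c3.png',np.hstack([cv2.resize(im[0:80,210:300],(450,400),interpolation=cv2.INTER_CUBIC),cv2.resize(im[205:333,200:300],(312,400),interpolation=cv2.INTER_CUBIC)]))
E
```

```text
(no output)
```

View pics/c3.png

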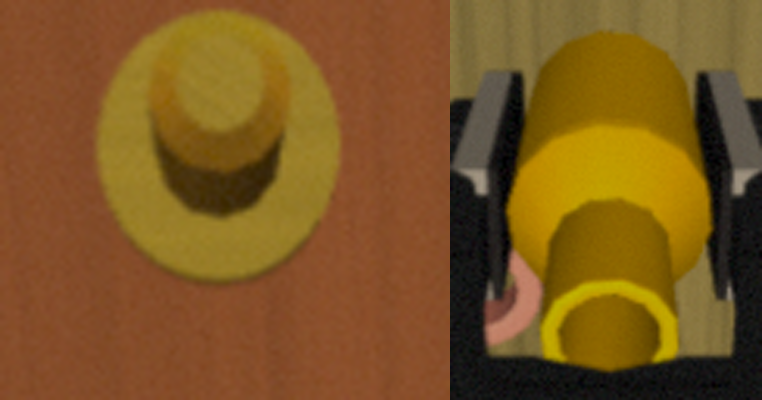

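The crops show the collar ringing the tapered spigot, whose top is at w3 pixel (254,16), and the spout held straight. Its rim's far edge is at (251,215) and its nozzle centre at (251,311). Moving over the spigot.

Call:
servo_tool --series "0.035 0.0005 0 0 0 -0.4 1; 0.075 0.001 0 0 0 -0.4 1; 0.11 0.0015 0.008 0 0 -0.4 1; 0.13 0.0015 0.02 0 0 -0.4 1; 0.1365 0.0015 0.03 0 0 -0.4 1"

```text
clock: 5.8
position: [0.5123, 0.1702, 0.1884]
ee_rot: [-0.0, 0.706, 0.708, 0.0]
contact_force: [-0.4, -0.5, -0.3]
width: 0.0322
gripper_force: 30.0
```

Call:
servo_tool --series "0 0 0 0 0 0 1; 0 0 0 0 0 0 1; 0 0 0 0 0 0 1"

```text
clock: 6.1
position: [0.5125, 0.1676, 0.1897]
ee_rot: [0.0, 0.707, 0.707, 0.0]
contact_force: [-0.5, 0.3, -1.1]
width: 0.032
gripper_force: 30.0
```

```bash
python3 - <<'E'
from h import *
i=dict(eyes.camera_info('wrist'))
s=manip.get_state(); print(s['position'],s['contact_force'])
i['eye']=np.array([0.51077359,0.1041302,0.36123445])
print('spigot top',onplane(i,[(254,16.4)],.156),'rim far',onplane(i,[(251.3,215.2)],.209),'nozzle',onplane(i,[(250.6,310.6)],.275))
save('scene','pics/s4.png'); save('wrist','pics/w4.png')
a=cv2.imread('pics/s4.png')[90:220,220:370]; b=cv2.imread('pics/w4.png')
cv2.imwrite('pics/c4.png',np.hstack([cv2.resize(a,(461,400)),cv2.resize(b[:330,150:350],(242,400))]))
E
```

```text
[0.51246101 0.16764082 0.18972143] [-0.51925914  0.34905236 -1.12121149]
spigot top [[0.51289305 0.16610868 0.156     ]] rim far [[0.51102762 0.0434772  0.209     ]] nozzle [[0.51065946 0.02977994 0.275     ]]
```

View pics/c4.png

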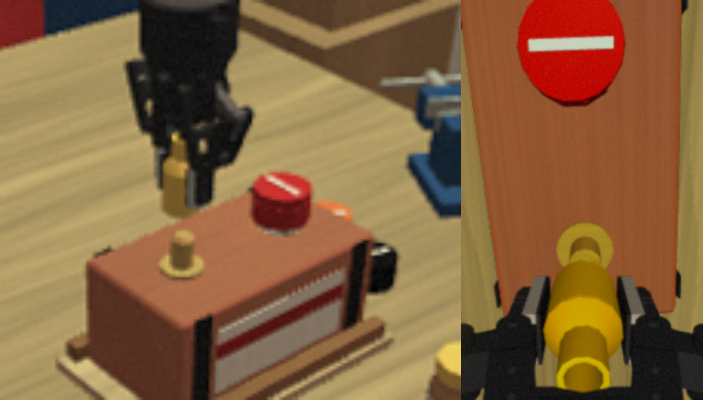

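The scene crop shows the spout held directly above the brass spigot. The wrist crop shows its axis lined up with the collar, and the cap ahead at w4 pixel (240,37). I'll lower it and watch the force.

Call:
servo_tool --series "0.001 0 0.008 0 0 0 1; 0.001 0 0.016 0 0 0 1; 0.001 0 0.022 0 0 0 1; 0.001 0 0.028 0 0 0 1; 0.001 0 0.033 0 0 0 1"

```text
clock: 6.7
position: [0.512, 0.1697, 0.1556]
ee_rot: [0.0, 0.707, 0.708, -0.0]
contact_force: [-0.0, 0.4, 0.5]
width: 0.0318
gripper_force: 30.1
```

Call:
servo_tool --series "0 0 0.004 0 0 0 1; 0 0 0.008 0 0 0 1; 0 0 0.012 0 0 0 1; 0 0 0.015 0 0 0 1; 0 0 0.017 0 0 0 1"

```text
clock: 7.2
position: [0.512, 0.1698, 0.1391]
ee_rot: [0.0, 0.707, 0.708, 0.0]
contact_force: [0.8, -0.1, -0.4]
width: 0.0318
gripper_force: 30.1
```

Call:
servo_tool --series "0 0 0.001 0 0 0 1; 0 0 0.002 0 0 0 1; 0 0 0.003 0 0 0 1; 0 0 0.004 0 0 0 1"

```text
clock: 7.6
position: [0.5121, 0.1698, 0.1357]
ee_rot: [0.0, 0.707, 0.708, 0.0]
contact_force: [-0.6, -0.5, 7.6]
width: 0.0319
gripper_force: 30.7
```

The rim is on the collar, with 7.6 N at the expected height. One small extra push, then release.

Call:
servo_tool --series "0 0 0.0005 0 0 0 1; 0 0 0.001 0 0 0 1; 0 0 0.001 0 0 0 1"

```text
clock: 7.9
position: [0.5121, 0.1699, 0.1357]
ee_rot: [0.0, 0.707, 0.708, 0.0]
contact_force: [-1.6, -0.5, 7.7]
width: 0.0321
gripper_force: 30.7
```

Call:
servo_tool --series "0 0 0 0 0 0 0.5; 0 0 -0.0005 0 0 0 0.4; 0 0 -0.001 0 0 0 0.2; 0 0 -0.001 0 0 0 0; 0 0 -0.001 0 0 0 0"

```text
clock: 8.4
position: [0.5118, 0.1698, 0.1351]
ee_rot: [-0.0, 0.707, 0.708, -0.0]
contact_force: [0.9, 0.4, -0.3]
width: 0.0854
gripper_force: 0.0
```

Call:
servo_tool --series "0 0 -0.02 0 0 0 0; 0 0 -0.05 0 0 0 0; 0 0 -0.09 0 0 0 0; 0 0 -0.12 0 0 0 0; 0 0 -0.12 0 0 0 0"

```text
clock: 8.9
position: [0.5145, 0.1704, 0.26]
ee_rot: [0.003, 0.707, 0.708, 0.004]
contact_force: [-0.2, -0.0, 0.2]
width: 0.085
gripper_force: 0.0
```

Call:
servo_tool --series "0 0 0 0 0 0 0; 0 0 0 0 0 0 0; 0 0 0 0 0 0 0"

```text
clock: 9.2
position: [0.511, 0.1697, 0.2537]
ee_rot: [-0.001, 0.707, 0.708, -0.001]
contact_force: [-0.2, 0.4, -0.5]
width: 0.0854
gripper_force: 0.0
```

```bash
python3 - <<'E'
from h import *
i=eyes.camera_info('wrist'); save('wrist','pics/w5.png'); save('scene','pics/s5.png'); go(.507,.2815,.26,90)
im=cv2.imread('pics/w5.png'); h=cv2.cvtColor(im,cv2.COLOR_BGR2HSV)
r=cv2.inRange(h,(0,200,90),(6,255,255))|cv2.inRange(h,(172,200,90),(180,255,255))
r=cv2.morphologyEx(r,cv2.MORPH_CLOSE,np.ones((9,9)))
cn=max(cv2.findContours(r,cv2.RETR_EXTERNAL,cv2.CHAIN_APPROX_NONE)[0],key=cv2.contourArea); print('cap',cv2.boundingRect(cn),cv2.contourArea(cn))
p=onplane(i,cn.reshape(-1,2).astype(float),.161)[:,:2]
# cap side visible toward camera only below; use far half of rim + fit circle
for q in (p,p[p[:,1]>np.median(p[:,1])]):
    A=np.c_[2*q,np.ones(len(q))]; s=np.linalg.lstsq(A,(q**2).sum(1),rcond=None)[0]; print('circ',s[:2],np.sqrt(s[2]+s[0]**2+s[1]**2))
x,y,w,hh=cv2.boundingRect(cn)
wm=cv2.inRange(h,(0,0,140),(180,80,255)); m=np.zeros_like(wm); m[y:y+hh,x:x+w]=wm[y:y+hh,x:x+w]
v,u=np.nonzero(m); b=onplane(i,np.c_[u,v].astype(float),.161)[:,:2]
d=np.linalg.svd(b-b.mean(0))[2][0] if len(b)<3000 else None; print('bar',len(u),b.mean(0),(b.min(0)+b.max(0))/2,np.degrees(np.arctan2(d[1],d[0])))
a=cv2.imread('pics/s5.png')[90:220,220:370]
cv2.imwrite('pics/c5.png',np.hstack([cv2.resize(a,(346,300)),cv2.resize(im,(400,300))]))
E
```

```text
t 9.3 pos [0.5113 0.1697 0.254 ] F [ 0.7 -0.1  0. ] w 0.0853 j6 0.19
shift [ 0.1118 -0.0042 -0.006 ] turn [-0.14  0.03  0.08]
cap (214, 25, 65, 70) 3366.0
circ [0.50607513 0.28191204] 0.02522182883509416
circ [0.50606138 0.2822108 ] 0.02504416644641918
bar 339 [0.50596792 0.28233192] [0.50568453 0.28218741] -178.05382373303647
```

View pics/c5.png

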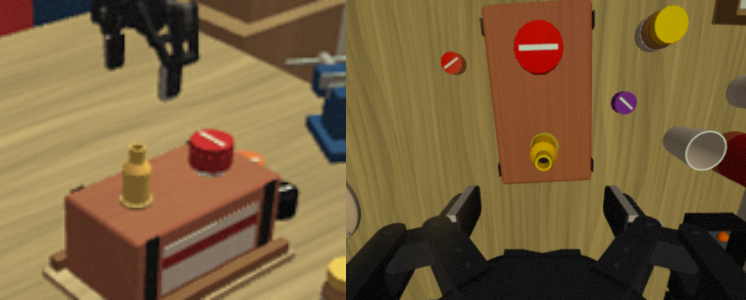

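The scene crop shows the spout standing fully on the collar, released and upright. The wrist crop shows the cap and its bar near w5 pixel (246,59), still closed. Cap axis measures (0.506, 0.282). Moving over it and down.

Call:
servo_tool --series "0.03 -0.002 0 0 0 0 0; 0.065 -0.004 0 0 0 0 0; 0.095 -0.005 0 0 0 0 0; 0.1125 -0.005 0.02 0 0 0 0; 0.1125 -0.005 0.04 0 0 0 0"

```text
clock: 9.8
position: [0.5068, 0.285, 0.2145]
ee_rot: [-0.0, 0.706, 0.709, 0.001]
contact_force: [-0.4, -0.1, -0.7]
width: 0.0856
gripper_force: 0.0
```

Call:
servo_tool --series "0 0 0 0 0 0 0; 0 0 0 0 0 0 0; 0 0 0 0 0 0 0"

```text
clock: 10.1
position: [0.5074, 0.2822, 0.2162]
ee_rot: [0.0, 0.707, 0.707, 0.001]
contact_force: [0.3, 0.6, 0.6]
width: 0.0852
gripper_force: 0.0
```

```bash
python3 - <<'E'
from h import *
go(.506,.282,.134,90)
i=eyes.camera_info('wrist'); im=save('wrist','pics/w6.png'); h=cv2.cvtColor(im,cv2.COLOR_RGB2HSV)
r=cv2.inRange(h,(0,200,60),(6,255,255))|cv2.inRange(h,(172,200,60),(180,255,255)); r[:,:170]=0; r[:,340:]=0
r=cv2.morphologyEx(r,cv2.MORPH_CLOSE,np.ones((15,15)))
cn=max(cv2.findContours(r,cv2.RETR_EXTERNAL,cv2.CHAIN_APPROX_NONE)[0],key=cv2.contourArea); print('cap',cv2.boundingRect(cn),cv2.contourArea(cn))
x,y,w,hh=cv2.boundingRect(cn)
wm=cv2.inRange(h,(0,0,130),(180,90,255)); m=np.zeros_like(wm); m[y:y+hh,x:x+w]=wm[y:y+hh,x:x+w]
n,l,st,ce=cv2.connectedComponentsWithStats(m); k=1+st[1:,4].argmax(); v,u=np.nonzero(l==k)
b=onplane(i,np.c_[u,v].astype(float),.161)[:,:2]; d=np.linalg.svd(b-b.mean(0),full_matrices=False)[2][0]
print('bar',len(u),b.mean(0),np.degrees(np.arctan2(d[1],d[0])))
p=onplane(i,cn.reshape(-1,2).astype(float),.161)[:,:2]
(cx,cy),rr=cv2.minEnclosingCircle((p*1000).astype(np.float32)); print(cx,cy,rr)
E
```

```text
t 10.1 pos [0.5074 0.2822 0.2162] F [0.3 0.6 0.6] w 0.0852 j6 0.39
shift [-0.0002 -0.0015  0.0822] turn [ 0.09 -0.02  0.04]
cap (217, 169, 66, 69) 3378.5
bar 313 [0.5058889  0.28209401] -178.1426796019333
506.3069152832031 285.65289306640625 28.31131935119629
```

Call:
servo_tool --series "0 -0.001 0.02 0 0 0 0; 0 -0.0015 0.045 0 0 0 0; 0 -0.0015 0.065 0 0 0 0; 0 -0.0015 0.077 0 0 0 0; 0 -0.0015 0.082 0 0 0 0"

```text
clock: 10.65
position: [0.5052, 0.2819, 0.1328]
ee_rot: [-0.0, 0.707, 0.707, -0.0]
contact_force: [0.4, -0.6, 0.4]
width: 0.0851
gripper_force: 0.0
```

Call:
servo_tool --series "0 0 0 0 0 0 0; 0 0 0 0 0 0 0.15; 0 0 0 0 0 0 0.25; 0 0 0 0 0 0 0.3; 0 0 0 0 0 0 0.35" --squeeze 30

```text
clock: 11.15
position: [0.5055, 0.2825, 0.1338]
ee_rot: [0.0, 0.707, 0.708, 0.0]
contact_force: [-0.6, -0.1, -0.0]
width: 0.0552
gripper_force: 0.0
```

Call:
servo_tool --series "0 0 0 0 0 0 0.4; 0 0 0 0 0 0 0.5; 0 0 0 0 0 0 0.7; 0 0 0 0 0 0 1; 0 0 0 0 0 0 1" --squeeze 30

```text
clock: 11.65
position: [0.5055, 0.2824, 0.1337]
ee_rot: [0.0, 0.707, 0.708, 0.0]
contact_force: [-0.5, -0.2, 4.9]
width: 0.0508
gripper_force: 30.7
```

Call:
servo_tool --series "0 0 0 0 0 0 1; 0 0 0 0 0 0 1; 0 0 0.001 0 0 0 1; 0 0 0.002 0 0 0 1; 0 0 0.003 0 0 0 1" --squeeze 70

```text
clock: 12.15
position: [0.5055, 0.2824, 0.1306]
ee_rot: [0.0, 0.707, 0.708, 0.0]
contact_force: [-0.1, -0.3, 6.6]
width: 0.0496
gripper_force: 71.4
```

Call:
servo_tool --series "0 0 0.001 0 0 0 1; 0 0 0.002 0 0 0 1; 0 0 0.003 0 0 0 1; 0 0 0.004 0 0 0 1; 0 0 0.004 0 0 0 1"

```text
clock: 12.65
position: [0.5055, 0.2825, 0.1273]
ee_rot: [0.0, 0.707, 0.708, 0.001]
contact_force: [-1.3, -0.7, 8.3]
width: 0.0497
gripper_force: 71.8
```

Pressed about 6.4 mm at 8.3 N, which matches the spring. Now twisting counterclockwise while pressed.

Call:
servo_tool --series "0 0 0 0 0 -5 1; 0 0 0 0 0 -11 1; 0 0 0 0 0 -17 1; 0 0 0 0 0 -23 1; 0 0 0 0 0 -29 1"

```text
clock: 13.15
position: [0.5062, 0.2828, 0.1273]
ee_rot: [0.001, 0.505, 0.863, 0.001]
contact_force: [0.1, 0.6, 8.2]
width: 0.0498
gripper_force: 71.7
```

Call:
servo_tool --series "0 0 0 0 0 -6 1; 0 0 0 0 0 -12 1; 0 0 0 0 0 -18 1; 0 0 0 0 0 -24 1; 0 0 0 0 0 -30 1"

```text
clock: 13.65
position: [0.5062, 0.2828, 0.1273]
ee_rot: [0.001, 0.265, 0.964, 0.001]
contact_force: [-0.4, -0.3, 8.6]
width: 0.0498
gripper_force: 71.7
```

Call:
servo_tool --series "0 0 0 0 0 -6 1; 0 0 0 0 0 -12 1; 0 0 0 0 0 -18 1; 0 0 0 0 0 -24 1; 0 0 0 0 0 -24 1"

```text
clock: 14.15
position: [0.5062, 0.2827, 0.1273]
ee_rot: [0.001, 0.06, 0.998, 0.001]
contact_force: [0.9, -0.1, 8.4]
width: 0.0498
gripper_force: 71.6
```

```bash
python3 - <<'E'
from h import *
s=manip.get_state(); print(s['contact_force'].round(1),s['moment'].round(2))
go(.506,.282,.134,173)
i=eyes.camera_info('wrist'); im=save('wrist','pics/w7.png'); h=cv2.cvtColor(im,cv2.COLOR_RGB2HSV)
cv2.imwrite('pics/c7.png',cv2.resize(im[130:330,150:360][:,:,::-1],None,fx=2.5,fy=2.5))
E
```

```text
[ 0.9 -0.1  8.4] [0.02 0.07 0.01]
t 14.15 pos [0.5062 0.2827 0.1273] F [ 0.9 -0.1  8.4] w 0.0498 j6 -1.06
shift [ 0.0001 -0.0007 -0.0067] turn [0.07 0.14 0.17]
```

View pics/c7.png

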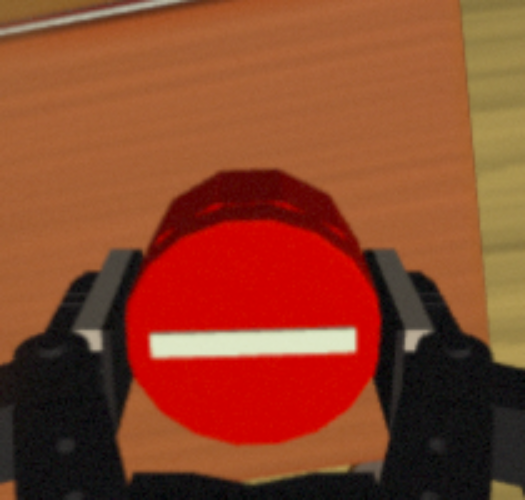

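The bar is still aligned with the gripper, near crop (252,342), so the cap turned with it by about 83°. Lifting straight up.

Call:
servo_tool --series "0 0 -0.004 0 0 0 1; 0 0 -0.009 0 0 0 1; 0 0 -0.015 0 0 0 1; 0 0 -0.022 0 0 0 1; 0 0 -0.03 0 0 0 1"

```text
clock: 14.7
position: [0.5045, 0.282, 0.156]
ee_rot: [-0.001, 0.06, 0.998, -0.001]
contact_force: [-0.3, 0.6, -0.7]
width: 0.05
gripper_force: 72.5
```

Call:
servo_tool --series "0 0 -0.01 0 0 0 1; 0 0 -0.025 0 0 0 1; 0 0 -0.045 0 0 0 1; 0 0 -0.065 0 0 0 1; 0 0 -0.076 0 0 0 1"

```text
clock: 15.2
position: [0.5058, 0.2826, 0.2345]
ee_rot: [0.001, 0.06, 0.998, 0.001]
contact_force: [-0.5, 0.5, 0.9]
width: 0.0495
gripper_force: 72.5
```

Call:
servo_tool --series "0 0 0 0 0 0 1; 0 0 0 0 0 0 1; 0 0 0 0 0 0 1; 0 0 0 0 0 0 1; 0 0 0 0 0 0 1"

```text
clock: 15.7
position: [0.5049, 0.2822, 0.2315]
ee_rot: [-0.001, 0.06, 0.998, -0.0]
contact_force: [1.1, -0.9, -0.8]
width: 0.0497
gripper_force: 72.5
```

```bash
python3 - <<'E'
from h import *
go(.506,.282,.234,173)
a=save('scene','pics/s8.png')[60:230,200:400,::-1]; b=save('wrist','pics/w8.png')[:,:,::-1]
cv2.imwrite('pics/c8.png',np.hstack([cv2.resize(a,(400,340)),cv2.resize(b,(400,340))]))
E
```

```text
t 15.7 pos [0.5049 0.2822 0.2315] F [ 1.1 -0.9 -0.8] w 0.0497 j6 -1.06
shift [-0.0011 -0.0001 -0.0025] turn [-0.05 -0.07  0.07]
```

View pics/c8.png

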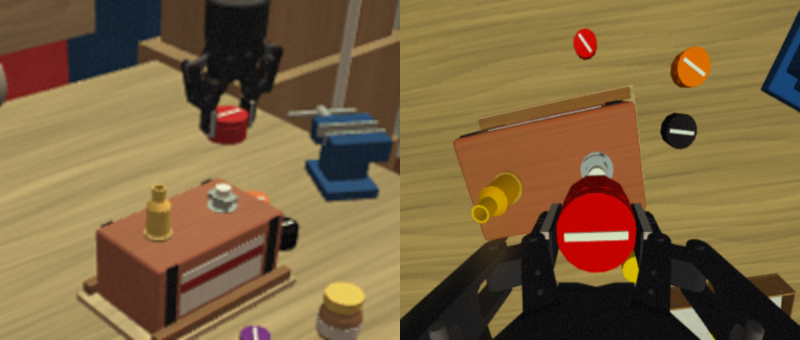

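The crops show the cap held level above the open neck, which is at scene crop (222,195), and the spout still fully on the spigot. I'll nudge up 2 mm and across 1 mm, let it settle, then hand in.

Call:
servo_tool --series "-0.001 0 -0.002 0 0 0 1; -0.001 0 -0.002 0 0 0 1; -0.001 0 -0.002 0 0 0 1; -0.001 0 -0.002 0 0 0 1; -0.001 0 -0.002 0 0 0 1"

```text
clock: 16.3
position: [0.5062, 0.2822, 0.2343]
ee_rot: [0.0, 0.06, 0.998, -0.0]
contact_force: [0.7, -0.0, -0.2]
width: 0.0501
gripper_force: 72.5
```

```bash
python3 -c "
from h import *
s=manip.get_state();print(s['position'],s['width'],s['contact_force'])
print(manip.sign_off())"
```

```text
[0.50619802 0.28219332 0.23430301] 0.05012870319514373 [ 0.65078991 -0.04959029 -0.20309336]
the job is handed in; nothing more can be done
None
```

The job is handed in after about 16 s on the robot clock: the spout is fully home on the spigot and released, and the freed cap is held level about 10 cm above its neck; no verdict was shown.

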